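# Swap the tall and the squat parts cup on the pencil assembly board

## Robot

A 7-joint arm with a two-finger parallel gripper is mounted at the origin on the work surface. World frame = base frame: x ahead of the robot, y to its left, z up, the work surface at z = 0. Lengths are in m, angles in degrees, forces in N, time in s.
With the tool pointing down it reaches from about 0.4 to 0.85 m from the base axis. Payload 10.4 kg.
Tool frame: the origin (TCP) lies on the centre line of the jaws, within the pads' length; the fingertips stand 17 mm ahead of it and the grasp point (between the pads) lies 2 mm behind it; z points along the fingers, x is the direction in which the jaws open and shut, and the axes are right-handed (so a half turn about z gives the same grasp; the last joint's range is limited). The gripper opens to 85 mm and grips with 20 to 120 N. Pads are 22 mm wide; open, the fingers measure 114 mm over their backs; the gripper's body (76 mm by 85 mm) begins 54 mm behind the grasp point. The pads swing forward as they close: fully open they stand 13 mm farther back than shut.
Start: joints at [-70.623, 19.034, -3.707, 83.658, 1.238, 77.344, -5.071], TCP at [0.221, 0.585, 0.248] pointing down, gripper open.
Joint ranges: [-148.97, 148.97], [-28.65, 121.19], [-84.17, 76.75], [9.2, 138.47], [-72.65, 252.65], [3.7, 117.97], [-149.18, 149.18]. Speed limits (degrees/s): [127.2, 127.2, 159.86, 159.86, 180, 180, 180].

## Interface

Orientations are given as [roll, pitch, yaw] about the fixed x, y, z axes, in that order (R = Rz(yaw) Ry(pitch) Rx(roll)).
In Python, from plant import r gives the robot as it stands.
- The arm moves only by the shell command python3 -m jog 'ROWS' [FORCE]. ROWS is JSON, one flat list of numbers, 7 for each row, row after row: the shift along the world's x, y, z in cm, then the turn, a rotation vector about the world's x, y, z in degrees, then the opening in per cent of the stroke, from 0 (shut) to 100 (fully open). A call has 1 to 10 rows; each row is the pose to reach, as a shift and turn from the pose commanded when the call began; what a row does not reach only later rows make up. A row lasts 1/8 s, in which the tool goes at most 62.5 mm and 10.7 degrees, less where a joint would pass 70% of its speed; a pose out of reach is approached as far as the arm can. A call with a gripper value outside its range is refused whole. The fingers move at their own pace and stop on an object; FORCE is the grip in N (left out, the last holds). Time passes only in rows, so rows that repeat a pose let the fingers close. It gives the time, the measured TCP pose, the force and the opening at its end, in the units of the state.
- r.sense(): the state, without advancing time (a new reading comes with each control period).
- r.camera(name): name is "scene" or "top" or "wrist"; returns the picture (384x512x3 uint8, blue, green, red); there is no depth.
- r.camera_params(name): a dict with "fovy" (degrees; the focal length in pixels is half the picture's height over the tangent of half this angle, whatever the lens; pixels are square), "cx", "cy" (the principal point, pixels), "R" (3x3) and "t" (3): a world point X has camera coordinates R X + t. Camera axes: x right, y down, z forward; pixel columns grow to the right and rows downward; lengths in m; the calibration is good to about 2 mm. A picture is of the moment at which its call begins: read the wrist's pose just before it. camera_params takes no time and is no camera call; for the wrist camera it gives the pose at the moment of the call.
- r.close_job(): hands the job in, once; it reports no verdict.
Trained networks look in the newest picture that a camera, given by its name, has taken for a name from the list of things; names that differ only in an ending like _2 or _b are one class to them, and where a whole thing is asked for, a point or a joint stands for the part that bears it (a point fixed in the world has none). Each returns a list of dicts, best first, with "score" (0 to 1); they miss things now and then, are a little off and sometimes report something else, mostly with a low value. They report only what shows in the picture. A call takes as long as a camera call. They do not tell look-alikes from the thing itself.
- r.spot_in(label, camera): "rect" ([centre column, centre row, width, height] in pixels, round what is visible of it).
- r.cut_out(label, camera): "pixels" (384x512 bool, what is visible of it) and "rect" ([centre column, centre row, width, height] in pixels, round what is visible of it).
The state is a dict: "time_s": time; "joint_pos": joint angles; "dq": joint speeds; "tau": joint torques, N m; "tcp_pos": TCP position; "ee_rot": TCP orientation; "wrist_force": force on the tool from outside, world axes, zero at the start; "torque": the same for the moment, N m; "width": finger opening in m.
Only numpy, scipy, OpenCV 4.12 (cv2) and the standard library are available. Lean on these libraries where they do the work, as an engineer would, in place of code of your own. Each camera call takes 0.05 s, during which the arm holds its last target.

## Task

On the pencil assembly board, swap the tall cup and the squat cup, so that each ends up standing upright in the middle of the round cork spot where the other one stood. There are small parts in both, so keep them upright all the way, and leave the cup with the handle where it stands.

Things in the scene. Friction and masses are not known exactly. Their poses are not given: they have to be found in the camera images.
- tall_center (a point): The tall narrow cup: a straight round pewter cup, 42 mm in diameter and 80 mm high, open at the top (wall 3 mm), no handle, with steel pencil tips lying inside well below the rim; about 0.2 kg. At the start it stands on one end spot of the board. This point is on its axis, half-way up (40 mm above its underside, 40 mm below its rim); z along its axis, up.
- squat_center (a point): The squat wide cup: a straight round pewter cup, 54 mm in diameter and 46 mm high, open at the top (wall 3 mm), no handle, with brass clutch jaws lying inside below the rim; about 0.2 kg. At the start it stands on the other end spot of the board. This point is on its axis, half-way up (23 mm above its underside, 23 mm below its rim); z along its axis, up.
- board: The fixed wooden assembly board, 110 mm (x) by 330 mm (y) by 12 mm thick, flat on the black granite counter. Its flat top, 12 mm above the counter, carries three flush round cork spots, 72 mm in diameter, in a row along its long y axis: at y = -110 mm, 0 and +110 mm (x = 0). The two end spots hold the two cups at the start (either way round); the middle spot is empty and may be used for parking a cup. Origin: centre of its underside, on the counter; z up.
- handled: A third pewter cup, to be left alone: 52 mm in diameter, 60 mm high, empty, with a loop handle that stands out 23 mm on its y side; it stands on the bare counter just beyond the board, 130 to 170 mm from the board's centre line on the side away from the robot. Origin: centre of its underside; z up.
There are look-alikes about, which are no part of the job. Leave any blue or orange look-alike of the part that bears squat_center alone.

How it is judged:
By the outcome, as a careful person would: the job done as asked, in the order asked, and still so for the second after the job is handed in, with the robot touching nothing.
It also fails if it takes over 64 s, if anything falls off the work surface, if the arm or the gripper's body presses on something with over 40 N, if the wrist force passes 120 N, or if a joint passes its speed limit or range.

## Working session

There is one attempt and no reset: what is moved stays moved. The work goes in short steps, Python scripts to look and compute and a shell command to move; the robot and the scene stay as the last step left them, time stands still between calls to the robot, and variables do not carry over. Pictures are saved under pics/ and viewed, and the job is handed in when it is done.

```bash
mkdir -p pics; ls
python3 - <<'E'
from plant import r
import cv2
s=r.sense();print({k:s[k] for k in('time_s','tcp_pos','ee_rot','width','wrist_force')})
for n in('scene','top'):
    cv2.imwrite(f'pics/{n}0.png',r.camera(n)); p=r.camera_params(n); print(n,p)
    for l in('tall_center','squat_center','board','handled'):
        print(l,[(round(d['score'],2),[round(float(v)) for v in d['rect']]) for d in r.spot_in(l,n)])
E
```

```text
pics
{'time_s': 0.0, 'tcp_pos': array([0.22051832, 0.58443272, 0.24752479]), 'ee_rot': array([1.79997307e+02, 8.04286679e-02, 6.93269887e+01]), 'width': 0.08536722071837377, 'wrist_force': array([ 0.1018603 ,  0.26731465, -0.26202043])}
scene {'fovy': 49.46495839014178, 'cx': 255.8665258777867, 'cy': 194.77877362638134, 'R': array([[-0.89835125,  0.43926972, -0.00267165],
       [ 0.34667025,  0.70521442, -0.61845967],
       [-0.26978652, -0.5565202 , -0.785812  ]]), 't': array([ 0.52796458, -0.20131108,  0.95444742])}
tall_center [(0.84, [222, 137, 23, 48])]
squat_center [(0.84, [321, 281, 36, 43]), (0.68, [332, 180, 32, 34]), (0.65, [287, 220, 33, 38])]
board [(0.82, [260, 196, 135, 136])]
handled [(0.95, [202, 237, 41, 43])]
top {'fovy': 55.25463745210942, 'cx': 258.0600636751879, 'cy': 195.85781606344258, 'R': array([[ 0.0292821 , -0.99846693,  0.0469718 ],
       [-0.99135973, -0.03502048, -0.12640984],
       [ 0.12786102, -0.04286441, -0.99086538]]), 't': array([0.00739572, 0.61927554, 0.6587264 ])}
tall_center [(0.61, [339, 210, 36, 26])]
squat_center [(0.98, [161, 213, 29, 30]), (0.92, [224, 219, 33, 26]), (0.56, [248, 283, 28, 30])]
board [(0.73, [277, 215, 169, 67]), (0.24, [246, 145, 31, 45])]
handled [(0.87, [245, 145, 28, 39]), (0.64, [278, 213, 166, 67])]
```

Run:
```python
import cv2
a=cv2.imread('pics/scene0.png');b=cv2.imread('pics/top0.png')
cv2.imwrite('pics/s1.png',cv2.resize(a[90:340,130:420],None,fx=2.4,fy=2.4,interpolation=3))
cv2.imwrite('pics/t1.png',cv2.resize(b[100:320,120:400],None,fx=2.7,fy=2.7,interpolation=3))
```

```text
(no output)
```

View pics/s1.png

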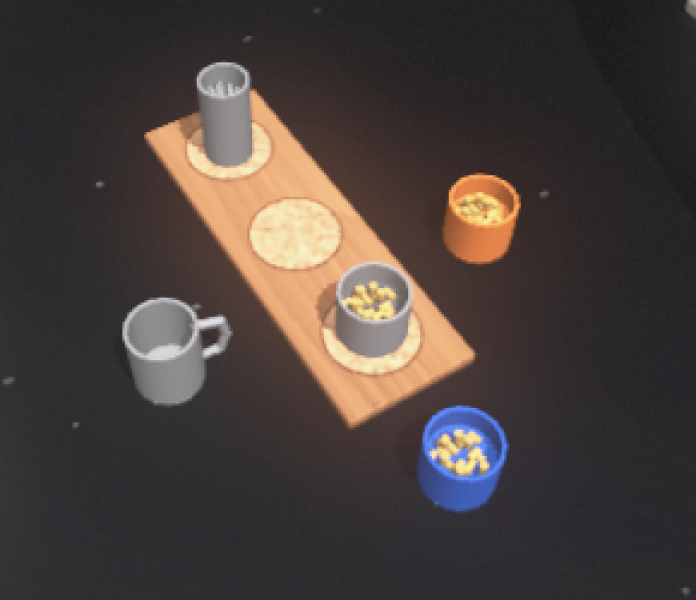

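View pics/t1.png

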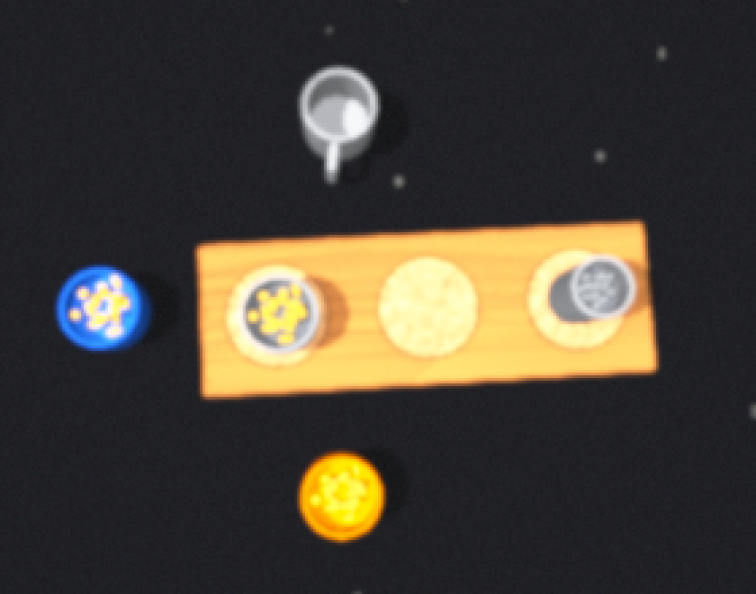

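View pics/top0.png

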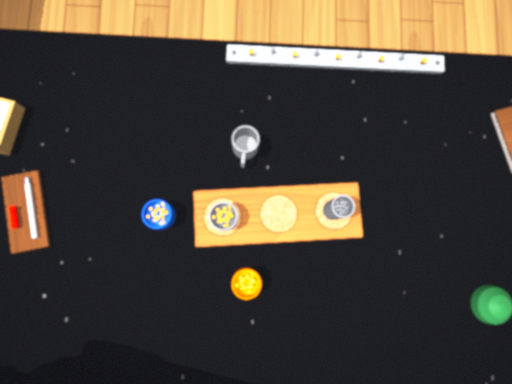

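The candidates for the squat cup in the top view are grey at (223,216), blue at (158,213) and orange at (247,284). The pewter one standing on the board's left cork spot, at (223,216), is the one meant. The tall cup stands on the right spot, with its rim at (342,206). The handled cup is at (245,142).

```bash
cat > h.py <<'E'
import numpy as np,cv2
def f(p): return 192/np.tan(np.radians(p['fovy'])/2)
def proj(p,X):
    c=np.atleast_2d(X)@np.array(p['R']).T+p['t']; return c[:,:2]/c[:,2:]*f(p)+[p['cx'],p['cy']]
def back(p,uv,z):
    uv=np.atleast_2d(np.array(uv,float)); d=np.c_[(uv-[p['cx'],p['cy']])/f(p),np.ones(len(uv))]@np.array(p['R'])
    C=-np.array(p['R']).T@p['t']; return C+d*((z-C[2])/d[:,2])[:,None]
def circ(c,rad,z,n=80,t0=0,t1=360):
    t=np.radians(np.linspace(t0,t1,n)); return np.c_[c[0]+rad*np.cos(t),c[1]+rad*np.sin(t),0*t+z]
E
python3 - <<'E'
from plant import r
from h import *
for n in('top','scene'):
    a=cv2.imread(f'pics/{n}0.png');p=r.camera_params(n)
    hsv=cv2.cvtColor(a,cv2.COLOR_BGR2HSV)
    m=((hsv[...,0]>5)&(hsv[...,0]<28)&(hsv[...,1]>60)&(hsv[...,2]>110)).astype(np.uint8)
    k,l,s,c=cv2.connectedComponentsWithStats(m)
    best=None
    for i in range(1,k):
        if s[i,4]>300: print(n,i,s[i],c[i])
    tgt=(277,215) if n=='top' else (260,196)
    i=min([i for i in range(1,k) if s[i,4]>2500],key=lambda i:np.hypot(*(c[i]-tgt)))
    cs,_=cv2.findContours((l==i).astype(np.uint8),0,1); ct=max(cs,key=cv2.contourArea)[:,0]
    w=back(p,ct,.012)[:,:2]*1000
    R=cv2.minAreaRect(w.astype(np.float32)); print(R); print(np.round(cv2.boxPoints(R)))
E
```

```text
top 1 [    0     0   512    56 21989] [282.55941607  21.69502933]
top 7 [  0  97  23  57 696] [  9.4683908  125.60775862]
top 8 [494 107  18  52 495] [505.45050505 125.74747475]
top 9 [   1  170   48   84 2412] [ 23.85489221 211.95563847]
top 10 [ 192  182  172   66 7616] [276.49120273 214.76247374]
top 24 [230 267  33  34 608] [245.68092105 283.71381579]
((588.2733154296875, -14.12982177734375), (114.20194244384766, 333.57281494140625), 5.003478050231934)
[[ 517.  147.]
 [ 546. -185.]
 [ 660. -175.]
 [ 631.  157.]]
scene 1 [  43   31   90   57 2673] [87.33520389 58.49270483]
scene 2 [    0    70    85   314 15807] [ 28.70873664 262.70835706]
scene 3 [ 190  127  138  141 6463] [257.09577596 197.80767445]
scene 5 [315 162  32  38 972] [329.92078189 180.48559671]
((588.6512451171875, -11.560592651367188), (111.962158203125, 332.8619384765625), 4.99726676940918)
[[ 518.  149.]
 [ 547. -182.]
 [ 659. -172.]
 [ 630.  159.]]
```

Run:
```python
from plant import r
from h import *
ims=[]
for n,(x0,y0,x1,y1) in(('scene',(180,110,330,270)),('top',(185,170,370,255))):
    a=cv2.imread(f'pics/{n}0.png');p=r.camera_params(n);k=4
    b=cv2.resize(a[y0:y1,x0:x1],None,fx=k,fy=k,interpolation=3)
    def dr(P,col): cv2.polylines(b,[((proj(p,P)+.5-[x0,y0])*k).round().astype(int)],False,col,1)
    for c,R,h in(((.579,.0968),.027,.058),((.598,-.1224),.021,.092)):
        dr(circ(c,R,h),(0,0,255));dr(circ(c,R,.012),(255,0,255));dr(circ(c,.036,.012),(0,255,0))
    dr(circ((.5885,-.0128),.036,.012),(0,255,0))
    cv2.imwrite(f'pics/ov_{n}.png',b)
```

```text
(no output)
```

View pics/ov_scene.png

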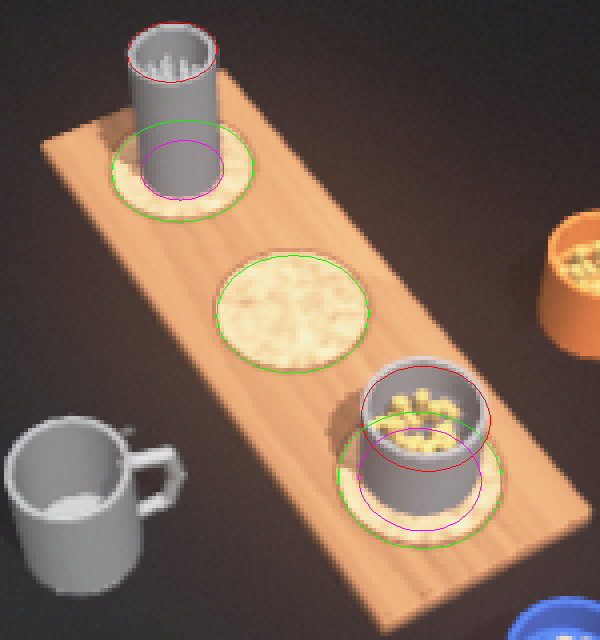

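View pics/ov_top.png

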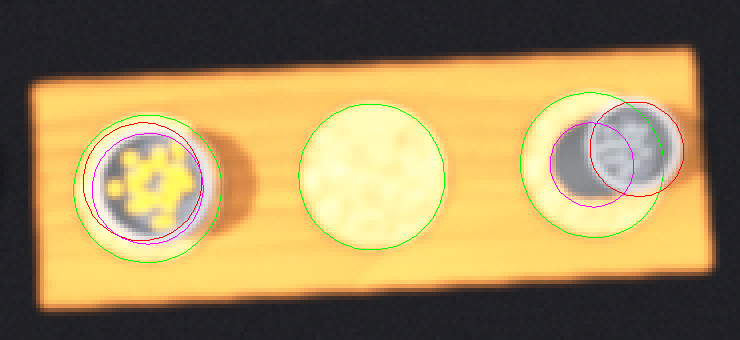

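```bash
python3 -m jog '[1.8,-2.5,0.5,0,0,-3, 100, 5.4,-7.4,1.5,0,0,-9,100, 9,-12.4,2,0,0,-16,100, 12.6,-17.3,2,0,0,-22,100, 16.1,-22.2,2,0,0,-29,100, 19.7,-27.2,2,0,0,-35,100, 23.3,-32.1,2,0,0,-42,100, 26.9,-37,2,0,0,-48,100, 30.5,-42,2,0,0,-55,100, 33,-46,2,0,0,-60,100]'
python3 -m jog '[1.5,-2,0,0,0,-3,100,2.5,-3.2,0,0,0,-4.3,100,2.8,-3.4,0,0,0,-4.3,100,2.8,-3.4,0,0,0,-4.3,100,2.8,-3.4,0,0,0,-4.3,100]'
python3 - <<'E'
from plant import r
import cv2
s=r.sense();print({k:s[k] for k in('time_s','tcp_pos','ee_rot','width','joint_pos')})
p=r.camera_params('wrist');cv2.imwrite('pics/w1.png',r.camera('wrist'));print(p)
E
```

```text
time_s: 1.75
tcp_pos: [0.5518, 0.1222, 0.2686]
ee_rot: [180.0, -0.0, 9.0]
wrist_force: [0.3, 0.8, 0.0]
width: 0.0854
time_s: 2.38
tcp_pos: [0.5782, 0.0921, 0.2683]
ee_rot: [-180.0, 0.0, 5.2]
wrist_force: [-0.0, 0.0, -0.6]
width: 0.0857
{'time_s': 2.375, 'tcp_pos': array([0.57821884, 0.09211637, 0.26833127]), 'ee_rot': array([-1.79971573e+02,  5.02748462e-03,  5.15681362e+00]), 'width': 0.08569410246109767, 'joint_pos': array([-34.88044936,  13.80930936,  25.62922921,  89.56144536,
        -6.08806751,  78.01172983,  -3.4743425 ])}
{'fovy': 60.93210033394572, 'cx': 257.26056449817895, 'cy': 187.627950657156, 'R': array([[ 9.95896424e-01,  9.05002331e-02,  1.40186083e-04],
       [ 8.72868243e-02, -9.60941754e-01,  2.62625126e-01],
       [ 2.39023457e-02, -2.61535187e-01, -9.64897934e-01]]), 't': array([-5.84266659e-01, -1.16925469e-04,  4.07515087e-01])}
```

View pics/w1.png

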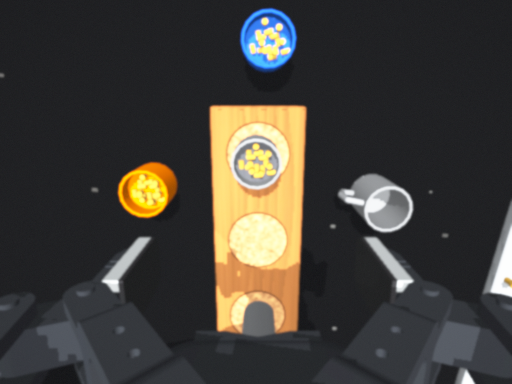

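```bash
cat >> h.py <<'E'
from scipy.optimize import minimize
def sil(p,c,R,z0,h,S=4):
    P=np.vstack([circ(c,R,z0),circ(c,R,z0+h)]); q=(proj(p,P)+.5)*S
    m=np.zeros((384*S,512*S),np.uint8); cv2.fillConvexPoly(m,cv2.convexHull((q*16).astype(np.int32)),255,shift=4,lineType=cv2.LINE_AA)
    return cv2.resize(m,(512,384),interpolation=cv2.INTER_AREA)/255.
def fit(p,mask,c0,R,h,z0=.012):
    g=lambda c:np.abs(sil(p,c,R,z0,h)-mask).sum()
    o=minimize(g,c0,method='Nelder-Mead',options=dict(initial_simplex=np.array([c0,[c0[0]+.006,c0[1]],[c0[0],c0[1]+.006]]),xatol=1e-4,fatol=.5))
    return o.x,o.fun,mask.sum()
SP={'P':(.579,.0968),'M':(.5885,-.0128),'N':(.598,-.1224)}
DIM={'tall_center':(.021,.080),'squat_center':(.027,.046)}
def locate(r,cam,label,c0,z0=.012):
    p=r.camera_params(cam); R,h=DIM[label]; u=proj(p,[[c0[0],c0[1],z0+h/2]])[0]
    best=None
    for d in r.cut_out(label,cam):
        dist=np.hypot(*(np.array(d['rect'][:2])-u))
        if best is None or dist<best[0]: best=(dist,d)
    if best is None: return None
    m=best[1]['pixels'].astype(float); x,e,n=fit(p,m,list(c0),R,h,z0)
    return np.round(x*1000,1),round(e),int(n),round(best[0],1),round(best[1]['score'],2)
E
python3 - <<'E'
from plant import r
from h import *
for n in('scene','top','wrist'):
    r.camera(n)
    print(n,'squat',locate(r,n,'squat_center',SP['P']))
    if n!='wrist': print(n,'tall',locate(r,n,'tall_center',SP['N']))
p=r.camera_params('wrist');a=cv2.imread('pics/w1.png');b=cv2.resize(a[90:340,190:330],None,fx=3,fy=3)
def dr(P,col): cv2.polylines(b,[((proj(p,P)+.5-[190,90])*3).round().astype(int)],False,col,1)
for c in SP.values(): dr(circ(c,.036,.012),(0,255,0))
cv2.imwrite('pics/wov.png',b)
E
```

```text
scene squat (array([576.5,  90.9]), 87, 1043, np.float64(2.1), 0.79)
scene tall (array([ 598.8, -123.5]), 62, 863, np.float64(1.6), 0.72)
top squat None
top tall (array([ 600.8, -123.5]), 131, 550, np.float64(4.9), 0.64)
wrist squat (array([576.5,  94. ]), 99, 2167, np.float64(5.1), 0.57)
```

View pics/wov.png

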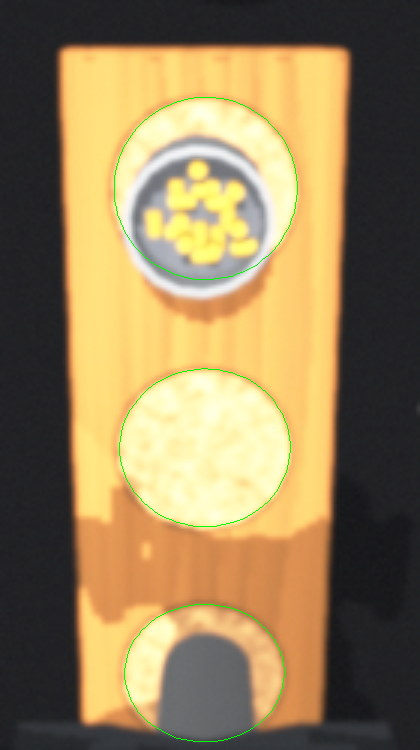

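Run:
```python
from plant import r
from h import *
out=[]
for n,im,(x0,y0,x1,y1) in(('wrist','w1',(215,115,305,205)),('top','top0',(195,185,255,245)),('scene','scene0',(255,180,325,250))):
    p=r.camera_params(n);a=cv2.imread(f'pics/{im}.png');k=260/(x1-x0)
    b=cv2.resize(a[y0:y1,x0:x1],(260,260),interpolation=3);b0=b.copy()
    def dr(P,col): cv2.polylines(b,[((proj(p,P)+.5-[x0,y0])*k).round().astype(int)],False,col,1)
    c=(.5765,.0915)
    dr(circ(c,.027,.058),(0,0,255));dr(circ(c,.027,.012),(255,0,255));dr(circ(SP['P'],.036,.012),(0,255,0))
    out.append(np.vstack([b0,b]))
cv2.imwrite('pics/sq.png',np.hstack(out))
```

```text
(no output)
```

View pics/sq.png

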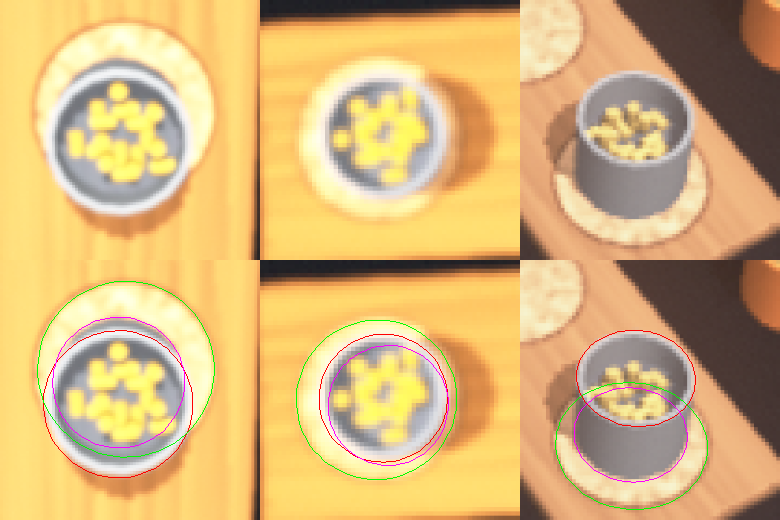

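```bash
python3 -m jog '[-0.1,0,-1.5,0,0,0,100,-0.2,0,-5,0,0,0,100,-0.2,0,-9,0,0,0,100,-0.2,0,-13,0,0,0,100,-0.2,0,-16.5,0,0,0,100,-0.2,0,-19.5,0,0,0,100,-0.2,0,-21.5,0,0,0,100,-0.2,0,-22.8,0,0,0,100,-0.2,0,-23.4,0,0,0,100,-0.2,0,-23.4,0,0,0,100]' 25
python3 - <<'E'
from plant import r
import cv2
p=r.camera_params('wrist');cv2.imwrite('pics/w2.png',r.camera('wrist'))
E
```

```text
time_s: 4.08
tcp_pos: [0.5768, 0.0908, 0.0346]
ee_rot: [-180.0, -0.0, 5.0]
wrist_force: [-0.3, -0.4, 0.8]
width: 0.0852
```

View pics/w2.png

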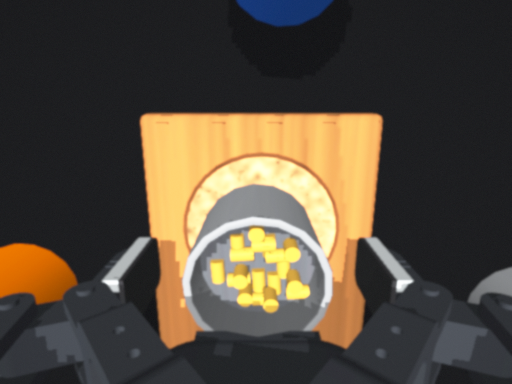

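Run:
```python
from plant import r
from h import *
p=r.camera_params('wrist');a=cv2.imread('pics/w2.png')
print(np.round(back(p,[(183,282),(333,282),(257,217)],.058)*1000,1))
print(np.round(back(p,[(186,222),(338,222),(263,154)],.012)*1000,1))
k=2;b=cv2.resize(a[100:384,120:400],None,fx=2,fy=2,interpolation=3)
def dr(P,col): cv2.polylines(b,[((proj(p,P)+.5-[120,100])*2).round().astype(int)],False,col,1)
dr(circ((.5765,.092),.027,.058),(0,0,255));dr(circ((.5765,.092),.027,.012),(255,0,255));dr(circ(SP['P'],.036,.012),(0,255,0))
cv2.imwrite('pics/w2o.png',b)
```

```text
[[550.7  93.9  58. ]
 [603.2  98.5  58. ]
 [574.4 120.4  58. ]]
[[542.   97.8  12. ]
 [615.2 104.2  12. ]
 [576.  134.1  12. ]]
```

View pics/w2o.png

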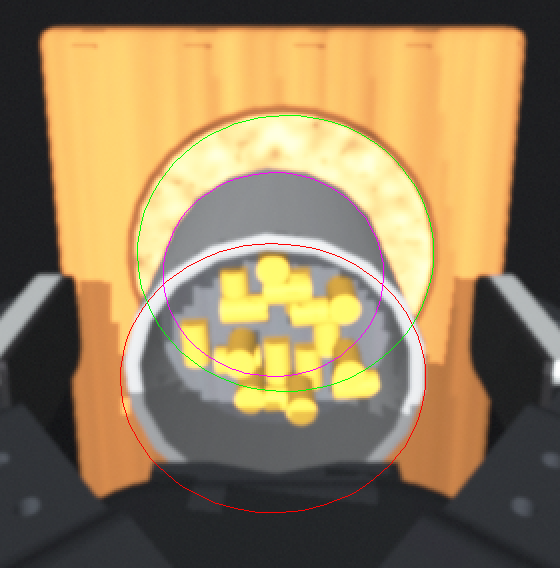

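```bash
python3 -m jog '[0,0.2,0,0,0,0,100,0,0.2,0,0,0,0,75,0,0.2,0,0,0,0,60,0,0.2,0,0,0,0,50,0,0.2,0,0,0,0,40,0,0.2,0,0,0,0,40,0,0.2,0,0,0,0,40]' 30
```

```text
time_s: 5.0
tcp_pos: [0.5768, 0.0929, 0.0349]
ee_rot: [-180.0, -0.0, 5.0]
wrist_force: [-2.0, -0.1, 5.5]
width: 0.0539
```

```bash
python3 -m jog '[0,0,0.5,0,0,0,40,0,0,1.5,0,0,0,40,0,0,2.5,0,0,0,40,0,0,3,0,0,0,40,0.2,-1.5,3,0,0,0,40,0.5,-4,3,0,0,0,40,0.8,-7,3,0,0,0,40,1.1,-9.5,3,0,0,0,40,1.2,-10.5,3,0,0,0,40,1.2,-10.5,3,0,0,0,40]'
python3 - <<'E'
from plant import r
import cv2
p=r.camera_params('wrist');a=r.camera('wrist');b=r.camera('scene')
cv2.imwrite('pics/ws3.png',cv2.hconcat([cv2.resize(a,(400,300)),cv2.resize(b[100:320,150:400],(341,300))]))
E
```

```text
time_s: 6.25
tcp_pos: [0.5885, -0.013, 0.0641]
ee_rot: [180.0, 0.0, 4.9]
wrist_force: [-0.1, 0.1, -3.1]
width: 0.0546
```

View pics/ws3.png

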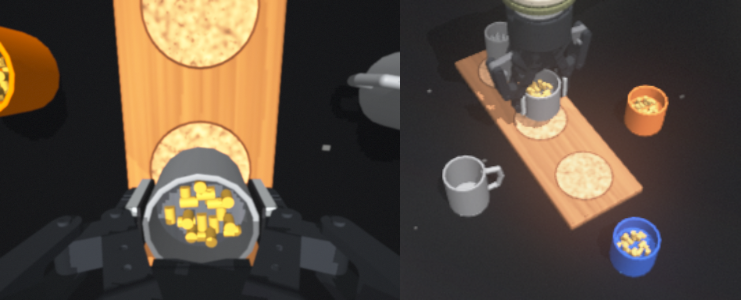

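```bash
python3 -m jog '[0,0,-0.8,0,0,0,40,0,0,-1.6,0,0,0,40,0,0,-2.2,0,0,0,40,0,0,-2.6,0,0,0,40,0,0,-2.8,0,0,0,40,0,0,-2.9,0,0,0,40,0,0,-2.9,0,0,0,40]'
```

```text
time_s: 7.22
tcp_pos: [0.5887, -0.0122, 0.0355]
ee_rot: [-180.0, -0.0, 5.0]
wrist_force: [0.3, 0.7, -2.2]
width: 0.054
```

```bash
python3 -m jog '[0,0,-0.1,0,0,0,40,0,0,-0.1,0,0,0,40,0,0,-0.1,0,0,0,40]'
```

```text
time_s: 7.6
tcp_pos: [0.5888, -0.0123, 0.0349]
ee_rot: [-180.0, -0.0, 5.0]
wrist_force: [-3.0, -1.0, 6.1]
width: 0.0544
```

```bash
python3 -m jog '[0,0,0,0,0,0,70,0,0,0,0,0,0,85,0,0,0,0,0,0,100,0,0,0,0,0,0,100,0,0,2,0,0,0,100,0,0,6,0,0,0,100,0,0,11,0,0,0,100,0,0,16,0,0,0,100,0,0,20,0,0,0,100,0.2,-2,21,0,0,0,100]'
python3 -m jog '[0.3,-3,0,0,0,0,100,0.6,-6,0,0,0,0,100,0.8,-8.2,0,0,0,0,100,0.9,-9.1,0,0,0,0,100,0.9,-9.1,0,0,0,0,100]'
python3 - <<'E'
from plant import r
from h import *
p=r.camera_params('wrist');a=r.camera('wrist');cv2.imwrite('pics/w4.png',a)
print(locate(r,'wrist','tall_center',(.599,-.1235)))
p=r.camera_params('wrist')
b=cv2.resize(a[100:384,140:380],None,fx=2,fy=2,interpolation=3)
def dr(P,col): cv2.polylines(b,[((proj(p,P)+.5-[140,100])*2).round().astype(int)],False,col,1)
c=(.599,-.1235)
dr(circ(c,.021,.092),(0,0,255));dr(circ(c,.021,.012),(255,0,255));dr(circ(SP['N'],.036,.012),(0,255,0))
c=(.5888,-.0123)
dr(circ(c,.027,.058),(0,0,255));dr(circ(SP['M'],.036,.012),(0,255,0))
cv2.imwrite('pics/w4o.png',b)
E
```

```text
time_s: 8.85
tcp_pos: [0.5918, -0.0312, 0.2487]
ee_rot: [-179.9, -0.3, 5.2]
wrist_force: [-0.5, -0.2, -0.8]
width: 0.0857
time_s: 9.48
tcp_pos: [0.5994, -0.1237, 0.2443]
ee_rot: [180.0, 0.0, 5.0]
wrist_force: [-0.6, 0.2, 0.2]
width: 0.0855
(array([ 599.1, -118.2]), 83, 2130, np.float64(4.2), 0.75)
```

View pics/w4o.png

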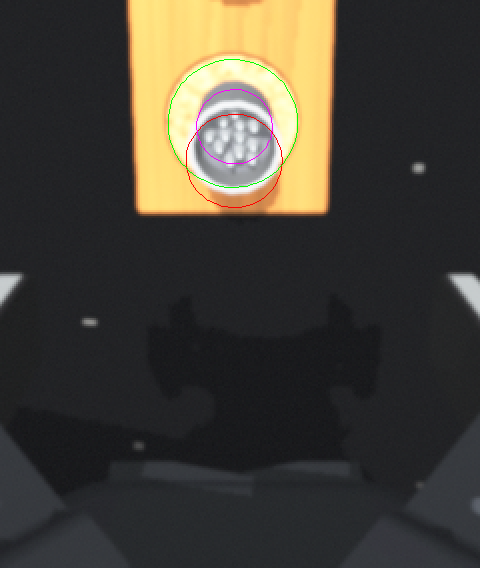

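Run:
```python
from plant import r
from h import *
p=r.camera_params('wrist');a=cv2.imread('pics/w4.png')
print(p, -p['R'].T@p['t'])
x0,y0,x1,y1=200,115,310,215
b=cv2.resize(a[y0:y1,x0:x1],None,fx=6,fy=6,interpolation=3)
cv2.imwrite('pics/w4z.png',b)
```

```text
{'fovy': 60.93210033394572, 'cx': 257.26056449817895, 'cy': 187.627950657156, 'R': array([[ 9.96010247e-01,  8.92388628e-02,  1.18466671e-04],
       [ 8.60760898e-02, -9.61058599e-01,  2.62597174e-01],
       [ 2.35477266e-02, -2.61539279e-01, -9.64905545e-01]]), 't': array([-0.58643474, -0.20091419,  0.3279325 ])} [ 0.59366685 -0.05499031  0.36925286]
```

View pics/w4z.png

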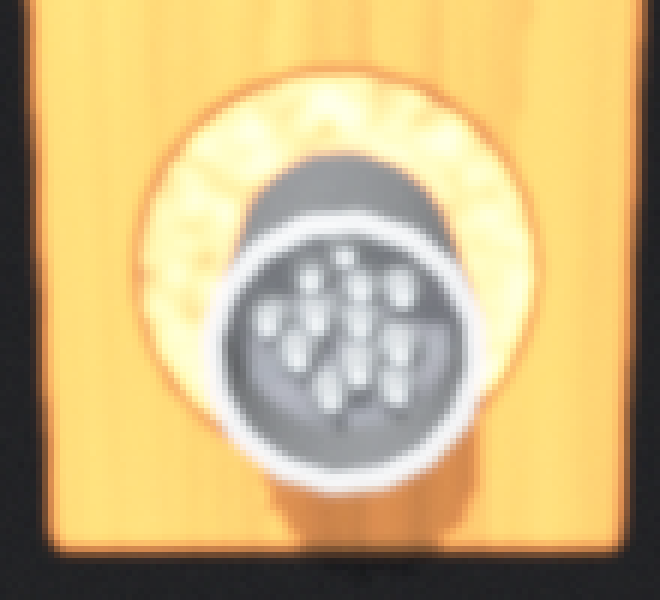

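View pics/w4.png

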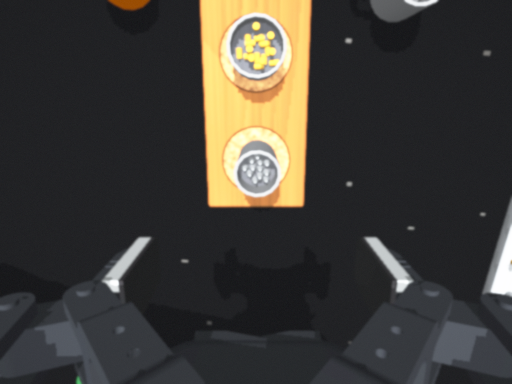

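```bash
python3 -m jog '[0,0.1,-2,0,0,0,100,0,0.2,-5,0,0,0,100,0,0.3,-8.5,0,0,0,100,0,0.3,-12,0,0,0,100,0,0.3,-15,0,0,0,100,0,0.3,-17,0,0,0,100,0,0.3,-18.2,0,0,0,100,0,0.3,-18.8,0,0,0,100,0,0.3,-18.8,0,0,0,100]' 30
python3 - <<'E'
from plant import r
from h import *
p=r.camera_params('wrist');a=r.camera('wrist');cv2.imwrite('pics/w5.png',a)
s=r.camera('scene');q=r.camera_params('scene');s0=r.sense()['tcp_pos']
print(proj(q,[[.599,-.121,.092]]),proj(p,[[.599,-.121,.092],s0]))
b=cv2.resize(a,None,fx=1.2,fy=1.2)
def dr(P,col): cv2.polylines(b,[((proj(p,P)+.5)*1.2).round().astype(int)],False,col,1)
dr(circ((.599,-.121),.021,.092),(0,0,255));dr(circ((.599,-.121),.021,.012),(255,0,255));dr(circ(SP['N'],.036,.012),(0,255,0))
cv2.imwrite('pics/w5o.png',b)
E
```

```text
time_s: 10.7
tcp_pos: [0.5999, -0.1202, 0.0567]
ee_rot: [180.0, -0.0, 5.0]
wrist_force: [0.3, -0.3, 0.7]
width: 0.0857
[[222.24933096 122.89193166]] [[254.22868306 319.76321799]
 [257.71769574 264.68018221]]
```

View pics/w5o.png

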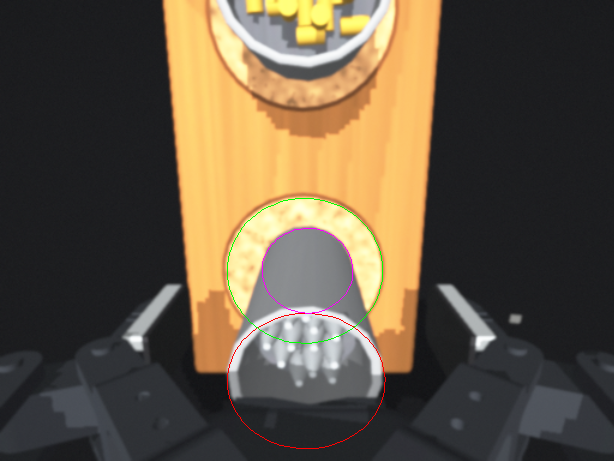

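```bash
python3 -m jog '[0,0,0,0,0,0,80,0,0,0,0,0,0,60,0,0,0,0,0,0,45,0,0,0,0,0,0,35,0,0,0,0,0,0,25,0,0,0,0,0,0,25,0,0,0,0,0,0,25]' 30
```

```text
time_s: 11.68
tcp_pos: [0.5997, -0.1203, 0.0567]
ee_rot: [-180.0, -0.0, 5.0]
wrist_force: [-2.1, 0.3, 4.5]
width: 0.0421
```

```bash
python3 -m jog '[0,0,0.5,0,0,0,25,0,0,1.5,0,0,0,25,0,0,3,0,0,0,25,0,0,4.8,0,0,0,25,0,0,6.5,0,0,0,25,0,0,8,0,0,0,25,0,0,8.8,0,0,0,25,0,0,9,0,0,0,25,-0.1,0.8,9,0,0,0,25,-0.3,2.5,9,0,0,0,25]'
python3 -m jog '[-0.3,2.5,0,0,0,0,25,-0.6,5.5,0,0,0,0,25,-0.9,8.5,0,0,0,0,25,-1.2,11.5,0,0,0,0,25,-1.4,14.5,0,0,0,0,25,-1.6,16.8,0,0,0,0,25,-1.7,18.3,0,0,0,0,25,-1.8,19.1,0,0,0,0,25,-1.8,19.3,0,0,0,0,25,-1.8,19.3,0,0,0,0,25]'
python3 -m jog '[0,0,-1,0,0,0,25,0,0,-2.5,0,0,0,25,0,0,-4,0,0,0,25,0,0,-5.5,0,0,0,25,0,0,-6.8,0,0,0,25,0,0,-7.6,0,0,0,25,0,0,-8,0,0,0,25,0,0,-8,0,0,0,25,0,0,-8,0,0,0,25]'
python3 - <<'E'
from plant import r
from h import *
a=r.camera('wrist');b=r.camera('scene')
p=r.camera_params('wrist');q=r.camera_params('scene')
def dr(b,p,P,col,k): cv2.polylines(b,[((proj(p,P)+.5)*k).round().astype(int)],False,col,1)
A=cv2.resize(a,None,fx=1.2,fy=1.2)[:,120:520];B=cv2.resize(b[150:300,240:380],None,fx=2.8,fy=2.8)
A=cv2.resize(a,None,fx=1.2,fy=1.2); t=r.sense()['tcp_pos'];c=(t[0],t[1]-.0006);z=t[2]-.0447
dr(A,p,circ(c,.021,z),(255,0,255),1.2);dr(A,p,circ((.5783,.0977),.036,.012),(0,255,0),1.2)
cv2.imwrite('pics/ws6.png',np.hstack([A[:420,130:490],B]))
E
```

```text
time_s: 12.92
tcp_pos: [0.5962, -0.0948, 0.1457]
ee_rot: [180.0, 0.1, 5.0]
wrist_force: [-0.2, -0.1, -1.9]
width: 0.042
time_s: 14.18
tcp_pos: [0.5787, 0.097, 0.1463]
ee_rot: [180.0, -0.0, 5.0]
wrist_force: [0.1, 0.8, -1.7]
width: 0.0418
time_s: 15.3
tcp_pos: [0.579, 0.0978, 0.0668]
ee_rot: [-180.0, -0.1, 5.0]
wrist_force: [0.3, 1.4, -1.6]
width: 0.0421
```

View pics/ws6.png

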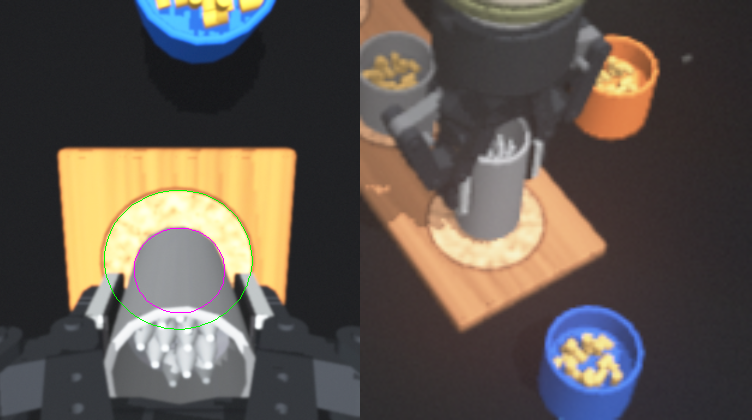

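```bash
python3 -m jog '[-0.1,0,-0.4,0,0,0,25,-0.1,0,-0.7,0,0,0,25,-0.1,0,-0.9,0,0,0,25,-0.1,0,-1,0,0,0,25,-0.1,0,-1,0,0,0,25,-0.1,0,-1,0,0,0,25]'
```

```text
time_s: 16.15
tcp_pos: [0.5775, 0.0977, 0.0567]
ee_rot: [-180.0, 0.0, 5.0]
wrist_force: [-4.5, -0.8, 5.7]
width: 0.0423
```

```bash
python3 -m jog '[0,0,0,0,0,0,45,0,0,0,0,0,0,65,0,0,0,0,0,0,85,0,0,0,0,0,0,100,0,0,0,0,0,0,100,0,0,2,0,0,0,100,0,0,6,0,0,0,100,0,0,11,0,0,0,100,0,0,15.5,0,0,0,100,0,0,18,0,0,0,100]'
python3 -m jog '[0.2,-2,0,0,0,0,100,0.5,-5,0,0,0,0,100,0.8,-8,0,0,0,0,100,1,-10,0,0,0,0,100,1.1,-11,0,0,0,0,100,1.1,-11,0,0,0,0,100]'
python3 - <<'E'
from plant import r
from h import *
a=r.camera('wrist');p=r.camera_params('wrist')
x0,y0=170,20
b=cv2.resize(a[y0:220,x0:340],None,fx=3,fy=3,interpolation=3)
def dr(P,col): cv2.polylines(b,[((proj(p,P)+.5-[x0,y0])*3).round().astype(int)],False,col,1)
dr(circ((.5888,-.0123),.027,.058),(0,0,255));dr(circ((.5888,-.0123),.027,.012),(255,0,255));dr(circ((.588,-.012),.036,.012),(0,255,0))
dr(circ((.578,.097),.021,.012),(255,0,255));dr(circ((.5783,.0977),.036,.012),(0,255,0))
cv2.imwrite('pics/w7.png',b)
print(locate(r,'wrist','squat_center',(.5888,-.0123)))
for n in('scene','top'):
    r.camera(n);print(n,locate(r,n,'tall_center',SP['P']),locate(r,n,'squat_center',SP['M']))
E
```

```text
time_s: 17.4
tcp_pos: [0.5784, 0.0976, 0.2407]
ee_rot: [-179.9, -0.3, 5.0]
wrist_force: [0.6, 0.7, -0.1]
width: 0.0858
time_s: 18.15
tcp_pos: [0.5884, -0.0131, 0.2362]
ee_rot: [180.0, 0.0, 4.9]
wrist_force: [-0.3, 0.8, 0.5]
width: 0.0853
(array([589.1, -10. ]), 163, 2580, np.float64(1.7), 0.92)
scene (array([576.5,  94. ]), 129, 977, np.float64(0.6), 0.61) (array([588.7, -15.2]), 55, 940, np.float64(2.9), 0.96)
top (array([578.7,  95.7]), 42, 479, np.float64(1.0), 0.71) (array([588.1,   6.2]), 488, 237, np.float64(9.1), 0.58)
```

View pics/w7.png

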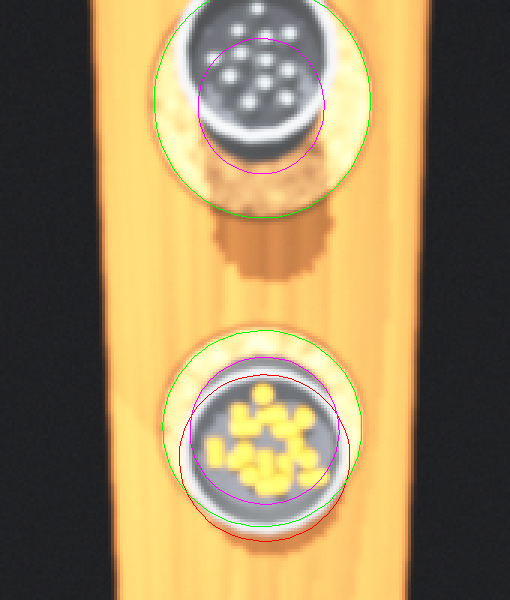

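```bash
python3 -m jog '[0,0.1,-2,0,0,0,100,0,0.1,-5,0,0,0,100,0,0.1,-9,0,0,0,100,0,0.1,-12.5,0,0,0,100,0,0.1,-15.5,0,0,0,100,0,0.1,-18,0,0,0,100,0,0.1,-19.5,0,0,0,100,0,0.1,-20.1,0,0,0,100,0,0.1,-20.1,0,0,0,100]' 30
python3 - <<'E'
from plant import r
from h import *
a=r.camera('wrist');p=r.camera_params('wrist')
b=cv2.resize(a,None,fx=1.2,fy=1.2)
def dr(P,col): cv2.polylines(b,[((proj(p,P)+.5)*1.2).round().astype(int)],False,col,1)
c=(.5888,-.0123)
dr(circ(c,.027,.058),(0,0,255));dr(circ(c,.027,.012),(255,0,255));dr(circ((.588,-.012),.036,.012),(0,255,0))
dr(circ((.578,.097),.021,.012),(255,0,255));dr(circ((.5783,.0977),.036,.012),(0,255,0))
cv2.imwrite('pics/w8.png',b)
E
```

```text
time_s: 19.68
tcp_pos: [0.5889, -0.0112, 0.0357]
ee_rot: [-180.0, -0.0, 5.0]
wrist_force: [0.7, 0.2, 0.0]
width: 0.0855
```

View pics/w8.png

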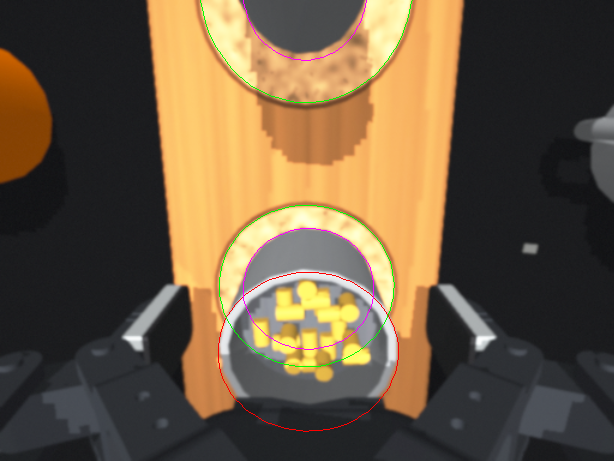

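```bash
python3 -m jog '[0,-0.1,0,0,0,0,75,0,-0.1,0,0,0,0,60,0,-0.1,0,0,0,0,50,0,-0.1,0,0,0,0,40,0,-0.1,0,0,0,0,40,0,-0.1,0,0,0,0,40,0,-0.1,0,0,0,0,40]' 30
```

```text
time_s: 20.6
tcp_pos: [0.5889, -0.0124, 0.0362]
ee_rot: [-180.0, -0.0, 5.0]
wrist_force: [-2.5, 0.8, 6.1]
width: 0.0542
```

```bash
python3 -m jog '[0,0,0.5,0,0,0,40,0,0,1.5,0,0,0,40,0,0,2.5,0,0,0,40,0,0,3,0,0,0,40,0.1,-1.5,3,0,0,0,40,0.4,-4,3,0,0,0,40,0.6,-7,3,0,0,0,40,0.8,-9.6,3,0,0,0,40,0.9,-10.8,3,0,0,0,40,0.9,-10.9,3,0,0,0,40]'
python3 -m jog '[0,0,-0.6,0,0,0,40,0,0,-1.2,0,0,0,40,0,0,-1.7,0,0,0,40,0,0,-2,0,0,0,40,0,0,-2,0,0,0,40]'
python3 - <<'E'
from plant import r
from h import *
a=r.camera('wrist');p=r.camera_params('wrist');t=r.sense()['tcp_pos'];z=t[2]-.0357+.012
b=cv2.resize(a,None,fx=1.2,fy=1.2)
def dr(P,col): cv2.polylines(b,[((proj(p,P)+.5)*1.2).round().astype(int)],False,col,1)
dr(circ(t,.027,z+.046),(0,0,255));dr(circ(t,.027,z),(255,0,255));dr(circ((.5976,-.1216),.036,.012),(0,255,0))
dr(circ((.588,-.012),.036,.012),(0,255,0))
cv2.imwrite('pics/w9.png',b)
E
```

```text
time_s: 21.85
tcp_pos: [0.5973, -0.1222, 0.0651]
ee_rot: [180.0, 0.0, 4.9]
wrist_force: [-0.4, 1.4, -2.7]
width: 0.0542
time_s: 22.48
tcp_pos: [0.5975, -0.1211, 0.0451]
ee_rot: [-180.0, 0.0, 5.0]
wrist_force: [-0.3, 0.5, -2.6]
width: 0.054
```

View pics/w9.png

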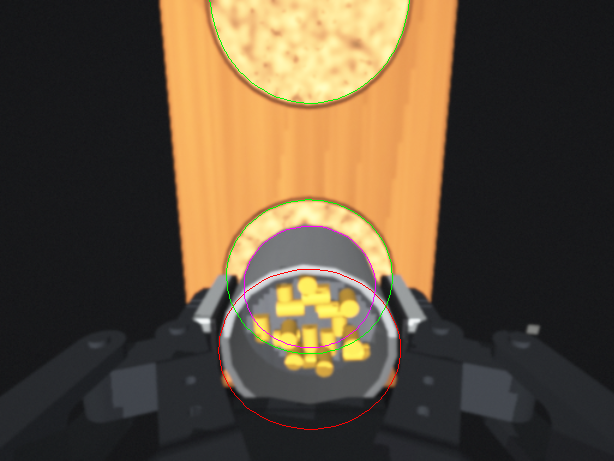

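Cork outlines and the cup base overlay agree within about a millimetre. Lowering.

```bash
python3 -m jog '[0,0,-0.4,0,0,0,40,0,0,-0.7,0,0,0,40,0,0,-0.9,0,0,0,40,0,0,-1,0,0,0,40,0,0,-1,0,0,0,40]'
```

```text
time_s: 23.15
tcp_pos: [0.5975, -0.1212, 0.0362]
ee_rot: [-180.0, 0.0, 5.0]
wrist_force: [-5.1, 2.2, 9.3]
width: 0.0541
```

```bash
python3 -m jog '[0,0,0,0,0,0,60,0,0,0,0,0,0,75,0,0,0,0,0,0,90,0,0,0,0,0,0,100,0,0,0,0,0,0,100,0,0,2,0,0,0,100,0,0,6,0,0,0,100,0,0,11,0,0,0,100,0,0,16,0,0,0,100,0,0,20,0,0,0,100]'
python3 -m jog '[-0.3,3,0,0,0,0,100,-0.8,8,0,0,0,0,100,-1.2,14,0,0,0,0,100,-1.6,18,0,0,0,0,100,-1.6,19,0,0,0,0,100,-1.6,19,0,0,0,0,100]'
python3 - <<'E'
from plant import r
from h import *
out=[]
for n,S in(('scene',(180,110,330,270)),('top',(185,170,370,255)),('wrist',(190,60,330,340))):
    a=r.camera(n);p=r.camera_params(n);x0,y0,x1,y1=S;k={'scene':3.2,'top':3.2,'wrist':2.1}[n]
    b=cv2.resize(a[y0:y1,x0:x1],None,fx=k,fy=k,interpolation=3)
    def dr(P,col): cv2.polylines(b,[((proj(p,P)+.5-[x0,y0])*k).round().astype(int)],False,col,1)
    for c in ((.5783,.0977),(.588,-.012),(.5976,-.1216)): dr(circ(c,.036,.012),(0,255,0))
    for c,R,h in(((.5783,.0977),.021,.092),((.5976,-.1216),.027,.058)): dr(circ(c,R,h),(0,0,255));dr(circ(c,R,.012),(255,0,255))
    cv2.imwrite(f'pics/e_{n}.png',b); cv2.imwrite(f'pics/eraw_{n}.png',a)
E
```

```text
time_s: 24.4
tcp_pos: [0.5978, -0.1216, 0.2392]
ee_rot: [180.0, -0.2, 5.0]
wrist_force: [0.1, -0.1, -0.6]
width: 0.0855
time_s: 25.15
tcp_pos: [0.5818, 0.0686, 0.2363]
ee_rot: [180.0, -0.1, 5.0]
wrist_force: [0.1, -0.5, 0.5]
width: 0.085
```

View pics/e_scene.png

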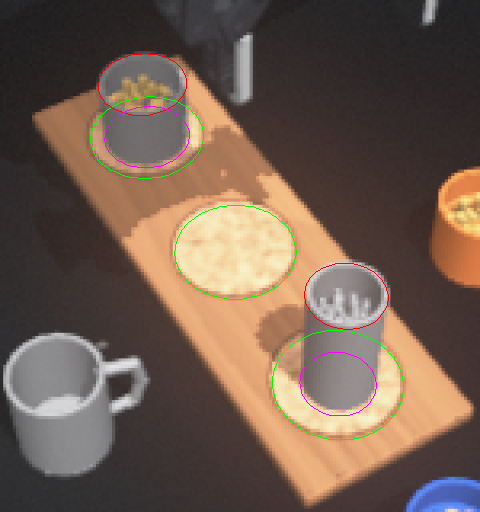

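View pics/e_top.png

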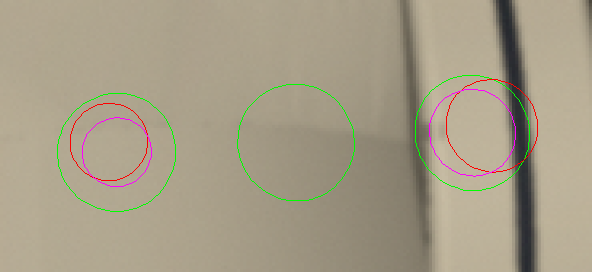

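View pics/e_wrist.png

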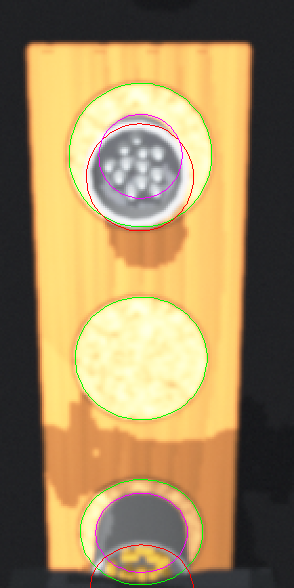

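```bash
python3 -m jog '[-1,2,1,0,0,3,100,-4,7,1,0,0,9,100,-8,12,1,0,0,16,100,-12,17,1,0,0,22,100,-15,22,1,0,0,29,100,-19,27,1,0,0,35,100,-23,32,1,0,0,42,100,-27,37,1,0,0,48,100,-30,42,1,0,0,54,100,-32,45,1,0,0,58,100]'
python3 -m jog '[0,0,0,0,0,0,100,0,0,0,0,0,0,100,0,0,0,0,0,0,100,0,0,0,0,0,0,100]'
python3 - <<'E'
from plant import r
from h import *
for n,S in(('scene',(180,110,330,270)),('top',(185,170,370,255))):
    a=r.camera(n);p=r.camera_params(n);x0,y0,x1,y1=S;k=4
    b=cv2.resize(a[y0:y1,x0:x1],None,fx=k,fy=k,interpolation=3)
    def dr(P,col): cv2.polylines(b,[((proj(p,P)+.5-[x0,y0])*k).round().astype(int)],False,col,1)
    for c in ((.5783,.0977),(.588,-.012),(.5976,-.1216)): dr(circ(c,.036,.012),(0,255,0))
    for c,R,h in(((.5783,.0977),.021,.092),((.5976,-.1216),.027,.058)): dr(circ(c,R,h),(0,0,255));dr(circ(c,R,.012),(255,0,255))
    cv2.imwrite(f'pics/g_{n}.png',b); cv2.imwrite(f'pics/graw_{n}.png',a)
    print(n,locate(r,n,'tall_center',(.5783,.0977)),locate(r,n,'squat_center',(.5976,-.1216)))
    o=cv2.imread(f'pics/{n}0.png');x=[r.spot_in('handled',n)[0]['rect']];print(x)
E
```

```text
time_s: 26.55
tcp_pos: [0.2584, 0.5213, 0.246]
ee_rot: [-180.0, -0.0, 63.5]
wrist_force: [1.3, 0.9, 0.5]
width: 0.0853
time_s: 27.05
tcp_pos: [0.2624, 0.5181, 0.2456]
ee_rot: [180.0, -0.0, 62.9]
wrist_force: [0.1, -0.3, 0.1]
width: 0.0851
scene (array([576.9,  95.1]), 109, 998, np.float64(2.6), 0.91) (array([ 597.4, -124.2]), 66, 806, np.float64(0.8), 0.82)
[[201.6, 235.7, 45.6, 44.3]]
top (array([578.8,  95.8]), 57, 464, np.float64(2.5), 0.76) (array([ 599.3, -122.8]), 54, 760, np.float64(1.1), 0.71)
[[244.8, 145.3, 27.4, 37.2]]
```

View pics/g_scene.png

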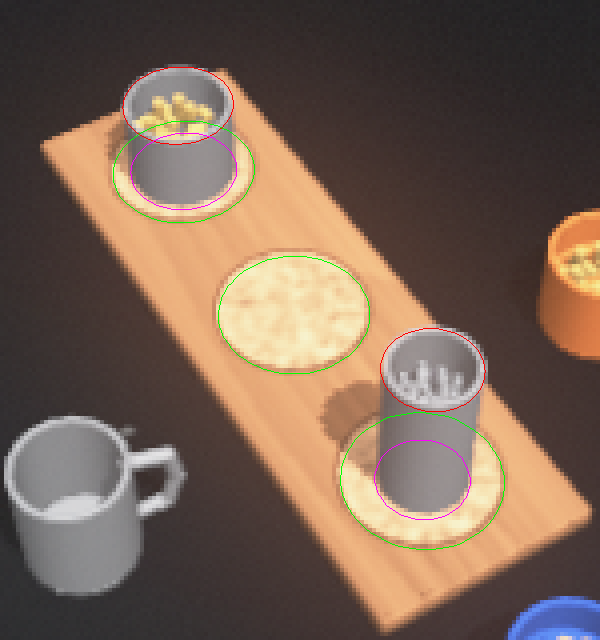

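View pics/g_top.png

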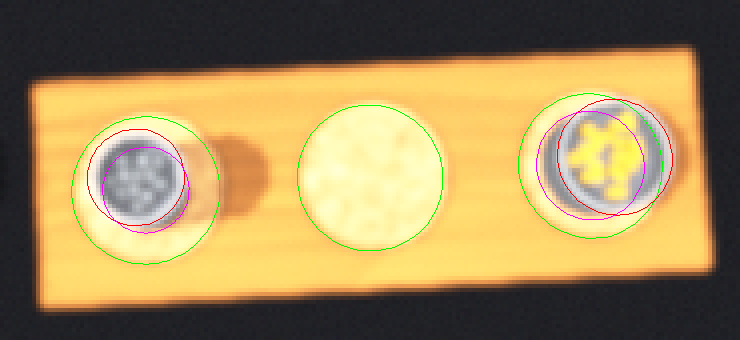

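Run:
```python
from plant import r
print(r.sense()['time_s'],r.close_job())
```

```text
the job is handed in; nothing more can be done
27.45 None
```

The cups are swapped and the job is handed in at 27.45 s, under the 64 s limit. I parked the squat pewter cup on the middle spot, moved the tall cup to the squat cup's old spot, then moved the squat cup to the tall cup's old spot.

**Final checks**
- **Position:** Both cups stand upright with their contents still inside. The final camera fits put the tall cup within about 3 mm and the squat cup within about 2.6 mm of the centre of its cork spot.
- **Clear of the robot:** The arm was backed off with the gripper open and touched nothing.
- **Other cups:** The handled cup showed no visible change in the images. I did not touch the blue or orange look-alikes.

**What disagreed:** The cameras differed on the tall cup's position along the board. The scene and top cameras put it 2–3 mm short of the spot's centre (y about 95–96 mm, against 97.7 mm). One close wrist view suggested about 2 mm past the centre, and the arm's pose at release gave 97 mm. That spread is close to the calibration error of about 2 mm, so I left the cup where it was.

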